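# Clear the counted plate from the colony counter into the discard tub

### The arm

A 7-joint arm with a two-finger parallel gripper is mounted at the origin on the work surface. World frame = base frame: x ahead of the robot, y to its left, z up, the work surface at z = 0. Lengths are in m, angles in rad, forces in N, time in s.
With the tool pointing down it reaches from about 0.425 to 0.925 m from the base axis. Payload 6.8 kg.
Tool frame: the origin (TCP) lies on the centre line of the jaws, within the pads' length; the fingertips stand 14 mm ahead of it and the grasp point (between the pads) lies 5 mm behind it (r.tips_ahead is the distance from the TCP to the fingertips, in m); z points along the fingers, y is the line along which they close (so a half turn about z gives the same grasp; the last joint's range is limited). The gripper opens to 85 mm and grips with 20 to 120 N. Pads are 22 mm wide; open, the fingers measure 114 mm over their backs; the gripper's body (76 mm by 85 mm) begins 54 mm behind the grasp point. The pads swing forward as they close: fully open they stand 13 mm farther back than shut.
Start: joints at [1.171, 0.477, 0.022, 1.555, -0.011, 1.109, -0.083], TCP at [0.194, -0.646, 0.245] pointing down, gripper open.
Joint ranges: [-2.96, 2.96], [-0.34, 2.1], [-1.41, 1.46], [0.24, 2.44], [-1.37, 4.51], [0.17, 1.92], [-2.96, 2.96]. Speed limits (rad/s): [2.39, 2.39, 3.14, 3.14, 3.14, 3.14, 3.14].

### API

Orientations are given as a rotation vector (axis times angle).
In Python, from bench import r, eyes gives the robot as it stands.
- The arm moves only by the tool step_arm, never from a script. Its argument "rows" is a list of rows, each a list of 6 numbers: the shift along the world's x, y, z in units of 60 cm (1.0 is 60 cm), then the turn, a rotation vector about the world's x, y, z in units of pi rad (1.0 is pi rad). In form: [[x, y, z, rx, ry, rz], ...]. A call has 1 to 5 rows; each row is the pose to reach, as a shift and turn from the pose commanded when the call began, turning the shorter way round; what a row does not reach only later rows make up. A row lasts 1/12 s, in which the tool goes at most 41.7 mm and 7.16 degrees, less where a joint would pass 70% of its speed; a pose out of reach is approached as far as the arm can. A call with a number of a shift or a turn outside -1 to 1 is refused whole. A call with a gripper value outside its range is refused whole. "jaw" is the closure, from 0 (fully open) to 1 (shut), set as the call begins (left out, the last holds). The fingers move at their own pace and stop on an object; "squeeze" is the grip in N (left out, the last holds). Time passes only in rows, so rows that repeat a pose let the fingers close. It gives the time, the measured TCP pose, the force, the opening and the grip force at its end, in the units of the state.
- r.get_obs(): the state, without advancing time (a new reading comes with each control period).
- eyes.grab_frame(name): name is "scene" or "top" or "wrist"; returns the picture (400x640x3 uint8, red, green, blue); there is no depth.
- eyes.camera_info(name): a dict with "mtx" (3x3 intrinsics, pixels), "extrinsics" (4x4, takes a point from camera to world coordinates); the wrist camera has in their place "tool_from_camera" (4x4, takes a point from camera to tool coordinates, whose origin is the TCP and whose axes are the flange's). Camera axes: x right, y down, z forward; pixel columns grow to the right and rows downward; lengths in m; the calibration is good to about 2 mm. The wrist camera is an equidistant fisheye: a pixel r from the principal point sees the ray r / f radians off the axis. A picture is of the moment at which its call begins: read the wrist's pose just before it. camera_info takes no time and is no camera call.
- r.hand_in(): hands the job in; it is judged then, once.
The state is a dict: "clock": time; "joints": joint angles; "qvel": joint speeds; "tau": joint torques, N m; "tcp_pos": TCP position; "orientation": TCP orientation; "contact_force": force on the tool from outside, world axes, zero at the start; "moment": the same for the moment, N m; "grip_width": finger opening in m; "gripper_force": force on a finger pad.
Only numpy, scipy, OpenCV 4.12 (cv2) and the standard library are available. Lean on these libraries where they do the work, as an engineer would, in place of code of your own. Each camera call takes 0.05 s, during which the arm holds its last target. There are 200 camera calls.

### The job

The plate on the colony counter has been counted. Swing the magnifier round to the side, clear of the dish, and leave it there; then draw the dish flat along the stage, straight forward out of its sprung jaws (a fingertip pressed on the lid will carry it), and push it off the counter's front edge so that it drops into the discard tub below. Be gentle with the dish, its thin plastic cracks under more than about 20 N, and leave the stack of dishes, the steel pot and the bottle as they stand.

Things in the scene. Friction and masses are not known exactly. Their poses are not given: they have to be found in the camera images.
- counter: Colony counter, 280 mm deep (x), 260 wide (y), fixed. Its front (operator's side) is its own +x, away from the robot, overhanging the bench edge. Origin under it, 2 to 14 mm above the bench (levelling feet); front lip at x = +130 mm, back at -150. Flat level stage 55 mm above the origin; console (x -150 to -60 mm, full width) rises to 87. The magnifier's post stands on it at x = -100, y = +105 mm.
- counter_seat (a point): Centre of the dish seat on the stage surface (counter x = +30 mm, y = 0, z = 55 mm); axes as the counter's. Behind the seat (towards the robot) a fixed crescent stop, 13 mm high and 9 mm thick, hugs the rear of the dish over about 140 degrees, so nothing fits behind a seated dish.
- counter_jaws (a point): Point midway between the two sprung jaws, on the stage, 22 mm ahead of the seat centre. Their rubber rollers (12 mm across, 12 mm high) stand 47 mm to either side (y) and give way sideways. Drawing the dish forward between them takes some 3 to 4 N, most at the start; pressing on the lid with 8 or 9 N carries it. It is past the tightest point after 22 mm, wholly free after 43 mm.
- counter_lip (a point): Middle of the stage's front edge, at stage height (counter x = +130 mm): 100 mm ahead of the seat centre. Beyond it is open air above the tub.
- dish_center (a point): Centre of the lidded plastic Petri dish seated on the stage, 90 mm across, 15.5 mm high with its lid; the point is half-way up, 7.75 mm above what it lies on and 7.75 mm below the flat top of the lid. About 50 g. It slides on the smooth stage with a friction of about 0.35, a fingertip on its lid has about 0.9 (both vary by a fifth).
- magnifier (a joint): Angle of the magnifier's swing arm: 0 = lens right above the dish seat, grows counter-clockwise seen from above, swinging the lens forward and to the +y side of the counter, up to 1.9 rad. Starts at 0 to 0.3. A stiff hinge (about 0.12 N m) holds it where it is left. From 0.75 rad on it is clear of the dish.
- magnifier_lens (a point): Centre of the magnifier's round lens: 110 mm across its black rim, 14 mm thick, level, 200 mm above the counter's origin, 167 mm from the hinge.
- magnifier_hinge (a point): Vertical hinge axis of the magnifier's arm, on the post at arm height (200 mm above the counter's origin; counter x = -100, y = +105 mm).
- tub: Open grey discard tub on a stool in front of the bench, fixed. Origin at the centre of its underside; outside 280 mm (x) by 320 mm (y), walls 6 mm, 140 mm high, rim 50 mm below the bench top. Its opening begins 5 to 25 mm behind the counter's lip, below it, and reaches some 245 mm ahead; it may stand up to 40 mm off to either side. A few dishes lie in it already.
- stack_center (a point): Centre of a stack of three dishes, 90 mm across and 47 mm high, standing on the bench at the counter's +y side: bystander.
- pot_center (a point): Centre of a lidded stainless pot, 76 mm across, 67 mm high, at the counter's -y side: bystander.
- reagent_center (a point): Centre of a brown reagent bottle, 56 mm across, 115 mm high, at the counter's -y side nearer the robot: bystander.

How it is judged:
By the outcome, as a careful person would: the job done as asked, in the order asked, and still so for the second after the job is handed in, with the robot touching nothing.
It also fails if it takes over 69 s, if anything falls off the work surface, if the arm or the gripper's body presses on something with over 40 N, if the wrist force passes 120 N, or if a joint passes its speed limit or range.

## Working session

There is one attempt and no reset: what is moved stays moved. The work goes in short steps, Python scripts to look and compute and a tool call to move; the robot and the scene stay as the last step left them, time stands still between calls to the robot, and variables do not carry over. Pictures are saved under pics/ and viewed, at most 10 in all, crops included, and the job is handed in when it is done.

Besides the shell and the picture viewer there is one more tool, called after "Emit:" as name([rows], argument=value, ...), one row to a line, values as JSON. step_arm: Moves the arm, as the interface text tells. Shifts and turns lie within -1 to 1; 1 stands for 60 cm of shift or pi rad of turn. Its arguments: {"type":"object","properties":{"rows":{"type":"array"},"jaw":{"type":"number"},"squeeze":{"type":"number"}},"required":["rows"]}

```bash
mkdir -p pics; python3 - <<'E'
from bench import r, eyes
import cv2,numpy as np
for n in("scene","top"):
    cv2.imwrite(f"pics/{n}0.png",eyes.grab_frame(n)[:,:,::-1])
    i=eyes.camera_info(n);print(n,np.round(i["mtx"],1).tolist(),np.round(i["extrinsics"],3).tolist())
o=r.get_obs();print(o["clock"],o["tcp_pos"],o["orientation"],o["contact_force"],r.tips_ahead)
E
```

```text
scene [[494.4, 0.0, 323.4], [0.0, 494.4, 198.2], [0.0, 0.0, 1.0]] [[-0.189, 0.712, -0.676, 1.28], [0.982, 0.151, -0.115, 0.166], [0.02, -0.686, -0.728, 0.849], [0.0, 0.0, 0.0, 1.0]]
top [[391.7, 0.0, 320.4], [0.0, 391.7, 199.9], [0.0, 0.0, 1.0]] [[0.02, -0.985, 0.171, 0.412], [-1.0, -0.018, 0.013, 0.05], [-0.01, -0.171, -0.985, 0.931], [0.0, 0.0, 0.0, 1.0]]
0.1 [ 0.1940169  -0.64598338  0.24443441] [-3.10664352e+00 -4.56496169e-01  5.77776649e-04] [0.46597864 0.51678259 0.96301872] 0.014
```

View pics/scene0.png

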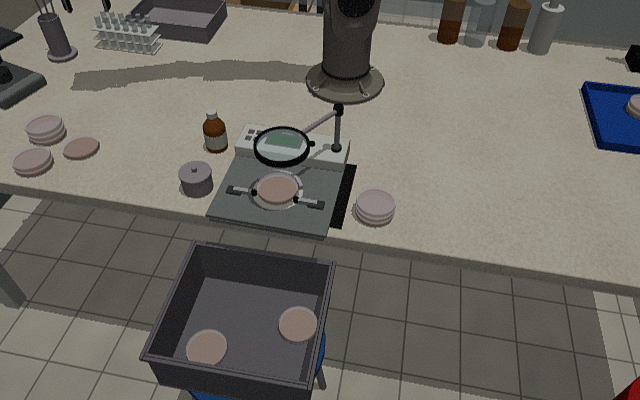

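View pics/top0.png

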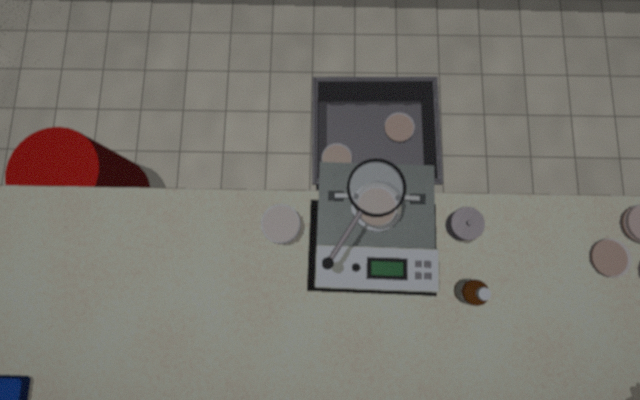

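The overview shows the counter in the middle, the lens above the dish, and the tub in front. I'll enlarge both views to get pixel positions.

```bash
python3 - <<'E'
import cv2
a=cv2.imread("pics/top0.png")[140:310,250:500];cv2.imwrite("pics/t1.png",cv2.resize(a,(750,510),interpolation=cv2.INTER_CUBIC))
a=cv2.imread("pics/scene0.png")[90:245,170:410];cv2.imwrite("pics/s1.png",cv2.resize(a,(720,465),interpolation=cv2.INTER_CUBIC))
E
```

```text
(no output)
```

View pics/t1.png

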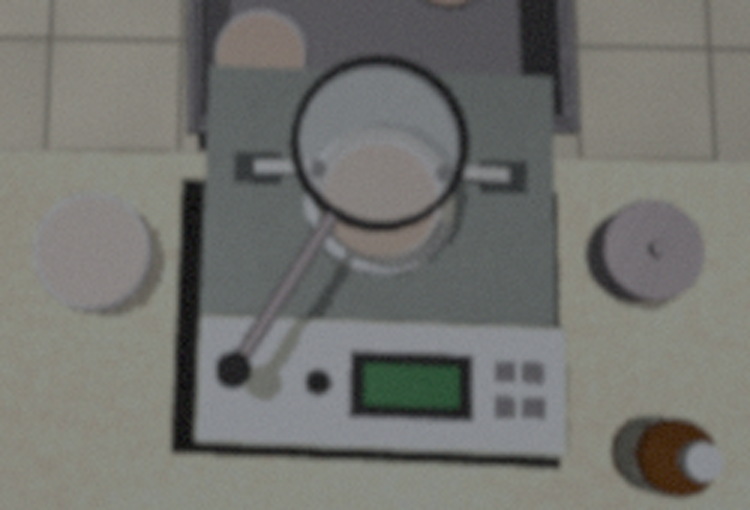

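View pics/s1.png

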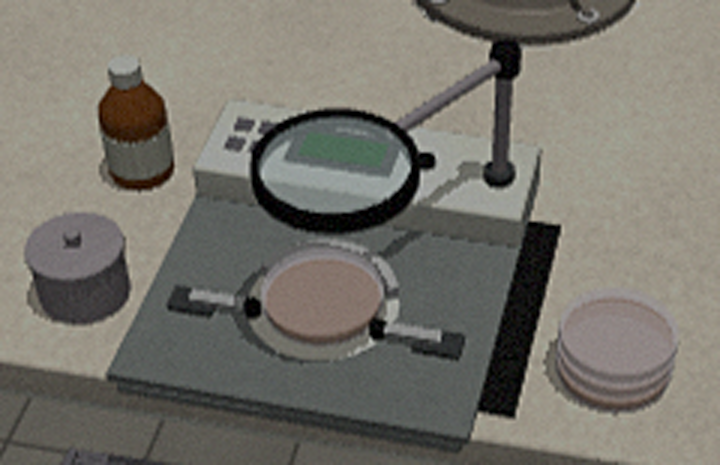

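The top crop gives the stage front corners at about (210,68) and (552,76), the hinge at (233,369), the lens at (380,143) and the console corners. The scene crop gives the front corners at (468,436) and (112,377), the lens at (336,168) and the dish lid at (323,293). Next I fit the counter's pose to these.

```bash
cat > h.py <<'E'
import numpy as np,cv2
from bench import r,eyes
def proj(n,P):
    i=eyes.camera_info(n);T=np.linalg.inv(i["extrinsics"]);c=T[:3,:3]@np.array(P)+T[:3,3];q=np.array(i["mtx"])@c;return q[:2]/q[2]
def ray(n,px,z):
    i=eyes.camera_info(n);E=np.array(i["extrinsics"]);d=E[:3,:3]@np.linalg.inv(i["mtx"])@[px[0],px[1],1];o=E[:3,3];return o+d*(z-o[2])/d[2]
def t(u,v):return np.array([u,v])/3+[249.7,139.7]
def s(u,v):return np.array([u,v])/3+[169.7,89.7]
E
python3 - <<'E'
from h import *
from scipy.optimize import least_squares
obs=[("top",(130,130,55),t(210,68)),("top",(130,-130,55),t(552,76)),("top",(-60,130,87),t(202,317)),("top",(-60,-130,87),t(564,328)),("top",(-150,130,87),t(194,443)),("top",(-150,-130,87),t(564,458)),("top",(-100,105,205),t(233,369)),
("scene",(130,130,55),s(468,436)),("scene",(130,-130,55),s(112,377)),("scene",(-150,-130,87),s(228,100)),("scene",(-150,130,87),s(541,150)),("scene",(-60,-130,87),s(197,171)),("scene",(-60,130,87),s(524,221)),("scene",(-100,105,205),s(506,58)),("scene",(30,0,70.5),s(323,290)),
("top","L",t(380,143)),("scene","L",s(336,168))]
def W(p,P):
    c,q=np.cos(p[3]),np.sin(p[3]);P=np.array(P)/1000;return np.array([c*P[0]-q*P[1],q*P[0]+c*P[1],P[2]])+p[:3]
a0=np.arctan2(-105,130)
def L(p):return W(p,(-100+167*np.cos(a0+p[4]),105+167*np.sin(a0+p[4]),200))
f=lambda p:np.concatenate([proj(n,L(p) if P=="L" else W(p,P))-o for n,P,o in obs])
S=least_squares(f,[.6,-.1,.008,0,.1],loss="soft_l1");p=S.x
print(p);print(np.round(S.fun.reshape(-1,2) if len(S.fun)==34 else f(p),1).tolist())
for k,P in dict(seat=(30,0,55),lip=(130,0,55),hinge=(-100,105,200),fl=(130,130,55)).items():print(k,W(p,P).round(4))
print("lens",L(p).round(4))
print("stack",ray("top",t(95,252),.047),"pot",ray("top",t(652,250),.067),"bot",ray("top",t(700,462),.115))
print("tub", [ray("top",q,-.05).round(3).tolist() for q in ((312,79),(437,78),(440,185))])
E
```

```text
[ 0.5190445  -0.06131834  0.00495609 -0.01782037  0.12784811]
[[-0.8, -0.3], [-1.1, 0.9], [-1.7, -1.0], [0.0, -0.1], [-0.8, 0.2], [0.6, 0.1], [-0.7, 0.4], [0.1, 1.5], [-1.7, -0.3], [-0.3, -0.4], [0.1, -1.3], [-2.1, -0.6], [-1.1, 0.1], [-0.5, -0.3], [-0.1, 0.6], [-0.7, 1.3], [-0.7, 1.1]]
seat [ 0.549  -0.0619  0.06  ]
lip [ 0.649  -0.0636  0.06  ]
hinge [0.4209 0.0454 0.205 ]
fl [0.6513 0.0663 0.06  ]
lens [ 0.5616 -0.0446  0.205 ]
stack [0.50918709 0.14877001 0.047     ] pot [ 0.51617766 -0.26360836  0.067     ] bot [ 0.36733282 -0.27210161  0.115     ]
tub [[0.912, 0.092, -0.05], [0.919, -0.243, -0.05], [0.627, -0.242, -0.05]]
```

Emit:
step_arm([
  [0.177,0.292,0,0,0,0],
  [0.177,0.292,0,0,0,0],
  [0.177,0.292,0,0,0,0],
  [0.177,0.292,0,0,0,0],
  [0.177,0.292,0,0,0,0],
], jaw=1)

```text
clock: 0.52
tcp_pos: [0.3013, -0.4687, 0.2449]
orientation: [-3.107, -0.458, 0.0]
contact_force: [0.5, -0.1, -0.4]
grip_width: 0.0256
gripper_force: 0.0
```

Emit:
step_arm([
  [0.177,0.292,0,0,0,0],
  [0.177,0.292,0,0,0,0],
  [0.177,0.292,0,0,0,0],
  [0.177,0.292,0,0,0,0],
  [0.177,0.292,0,0,0,0],
])

```text
clock: 0.93
tcp_pos: [0.4073, -0.2936, 0.2452]
orientation: [-3.108, -0.458, 0.0]
contact_force: [1.2, 0.1, -0.3]
grip_width: 0.0001
gripper_force: 0.0
```

Emit:
step_arm([
  [0.165,0.27,-0.075,0,0,0],
  [0.165,0.27,-0.075,0,0,0],
  [0.165,0.27,-0.075,0,0,0],
  [0.165,0.27,-0.075,0,0,0],
  [0.165,0.27,-0.075,0,0,0],
])

```text
clock: 1.35
tcp_pos: [0.5067, -0.1299, 0.1994]
orientation: [-3.106, -0.462, -0.0]
contact_force: [0.4, -0.8, -0.1]
grip_width: 0.0
gripper_force: 0.0
```

```bash
python3 - <<'E'
from h import *
o=r.get_obs();print(o["clock"],o["tcp_pos"],o["joints"].round(2) if hasattr(o["joints"],"round") else o["joints"])
a=eyes.grab_frame("scene")[:,:,::-1][40:240,170:410];cv2.imwrite("pics/s2.png",cv2.resize(a,(720,600),interpolation=cv2.INTER_CUBIC))
E
```

```text
1.35 [ 0.50668028 -0.12990607  0.19943944] [ 0.37  0.3  -0.28  1.95  0.1   0.91 -1.24]
```

View pics/s2.png

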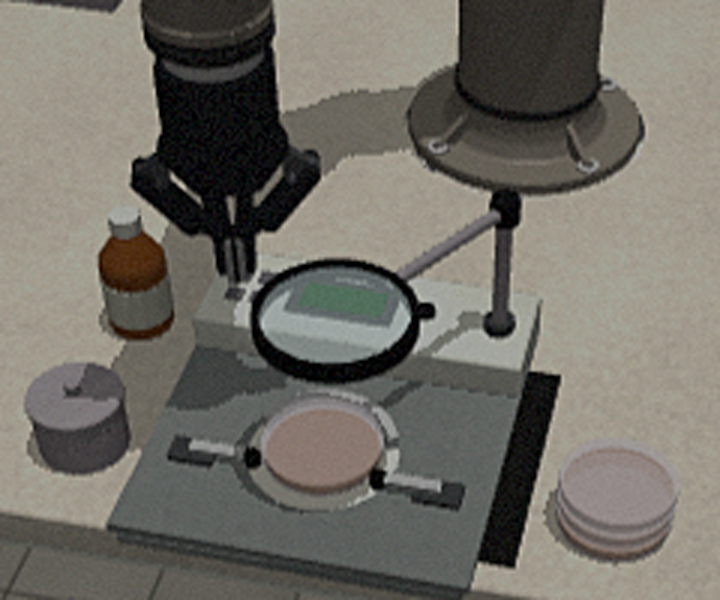

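The shut fingers stand left of the lens, with tips near (237,275), and are ready to push it round.

Emit:
step_arm([
  [0.01,0.01,0,0,0,0],
  [0.02,0.02,0,0,0,0],
  [0.03,0.031,0,0,0,0],
  [0.04,0.041,0,0,0,0],
  [0.049,0.051,0,0,0,0],
])

```text
clock: 1.82
tcp_pos: [0.5355, -0.1041, 0.2006]
orientation: [3.108, 0.454, 0.001]
contact_force: [0.3, -0.5, -0.3]
grip_width: 0.0
gripper_force: 0.4
```

Emit:
step_arm([
  [0.011,0.011,0,0,0,0],
  [0.022,0.022,0,0,0,0],
  [0.032,0.033,0,0,0,0],
  [0.043,0.044,0,0,0,0],
  [0.053,0.055,0,0,0,0],
])

```text
clock: 2.23
tcp_pos: [0.5672, -0.0696, 0.2002]
orientation: [-3.108, -0.457, 0.001]
contact_force: [-0.1, -0.9, -0.4]
grip_width: -0.0002
gripper_force: 0.4
```

Emit:
step_arm([
  [0.008,0.013,0,0,0,0],
  [0.016,0.027,0,0,0,0],
  [0.024,0.04,0,0,0,0],
  [0.032,0.054,0,0,0,0],
  [0.038,0.067,0,0,0,0],
])

```text
clock: 2.65
tcp_pos: [0.59, -0.0291, 0.2003]
orientation: [-3.108, -0.457, 0.0]
contact_force: [-0.1, -0.1, 0.0]
grip_width: 0.0001
gripper_force: 0.3
```

Emit:
step_arm([
  [0.006,0.015,0,0,0,0],
  [0.011,0.03,0,0,0,0],
  [0.015,0.044,0,0,0,0],
  [0.019,0.059,0,0,0,0],
  [0.022,0.074,0,0,0,0],
])

```text
clock: 3.07
tcp_pos: [0.603, 0.015, 0.2003]
orientation: [3.108, 0.457, 0.0]
contact_force: [0.2, -1.3, -0.9]
grip_width: 0.0001
gripper_force: 0.3
```

Emit:
step_arm([
  [0.002,0.012,0,0,0,0],
  [0.003,0.024,0,0,0,0],
  [0.004,0.037,0,0,0,0],
  [0.004,0.049,0,0,0,0],
  [0.004,0.061,0,0,0,0],
])

```text
clock: 3.48
tcp_pos: [0.6051, 0.0513, 0.2003]
orientation: [3.108, 0.456, -0.0]
contact_force: [0.0, -1.9, 0.1]
grip_width: 0.0
gripper_force: 0.4
```

Emit:
step_arm([
  [-0.001,0.01,0,0,0,0],
  [-0.002,0.02,0,0,0,0],
  [-0.003,0.03,0,0,0,0],
  [-0.005,0.038,0,0,0,0],
  [-0.007,0.046,0,0,0,0],
])

```text
clock: 3.9
tcp_pos: [0.601, 0.0788, 0.2004]
orientation: [-3.108, -0.457, -0.001]
contact_force: [1.0, -1.4, -0.5]
grip_width: 0.0001
gripper_force: 0.4
```

```bash
python3 - <<'E'
from h import *
o=r.get_obs();print(o["clock"],o["tcp_pos"],np.round(o["joints"],2))
a=eyes.grab_frame("scene")[:,:,::-1][40:240,170:410];cv2.imwrite("pics/s3.png",cv2.resize(a,(720,600),interpolation=cv2.INTER_CUBIC))
E
```

```text
3.9 [0.60101718 0.07881663 0.20035972] [ 0.02  0.43 -0.33  1.75  0.16  0.98 -1.65]
```

View pics/s3.png

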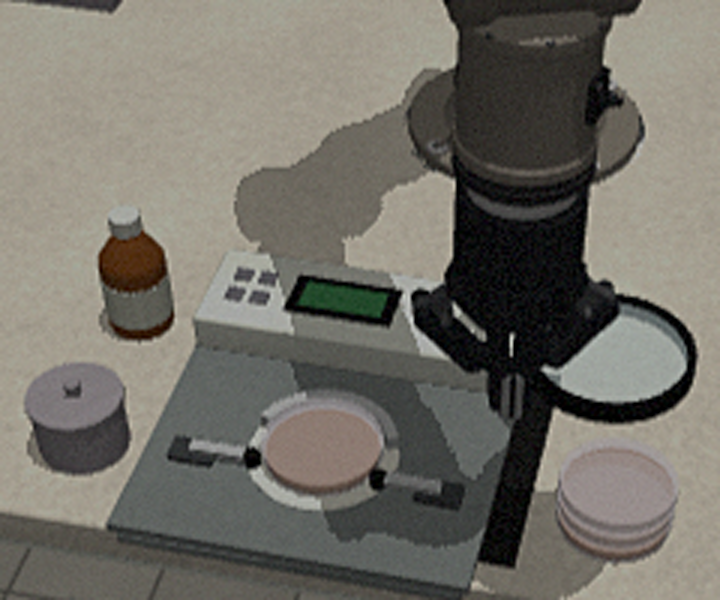

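The lens is now over the stack's side at about (620,355), well clear of the dish. Next I go over the dish and square the tool to the counter.

Emit:
step_arm([
  [-0.03,-0.05,0.0,0,0,0],
  [-0.073,-0.11,0,0,0,-0.03],
  [-0.073,-0.17,-0.03,0,0,-0.065],
  [-0.073,-0.235,-0.08,0,0,-0.099],
  [-0.073,-0.235,-0.14,0,0,-0.099],
])

```text
clock: 4.37
tcp_pos: [0.5594, -0.0703, 0.119]
orientation: [3.137, -0.052, 0.012]
contact_force: [1.6, -0.6, -1.0]
grip_width: -0.0001
gripper_force: 0.0
```

Emit:
step_arm([
  [0,0,-0.006,0,0,0],
  [0,0,-0.012,0,0,0],
  [0,0,-0.018,0,0,0],
  [0,0,-0.018,0,0,0],
  [0,0,-0.018,0,0,0],
])

```text
clock: 4.78
tcp_pos: [0.5585, -0.0612, 0.1071]
orientation: [-3.141, 0.027, -0.004]
contact_force: [-0.4, 0.2, -0.2]
grip_width: -0.0001
gripper_force: 0.0
```

```bash
python3 - <<'E'
from h import *
o=r.get_obs();print(o["clock"],o["tcp_pos"],o["orientation"],o["contact_force"],np.round(o["joints"],2))
a=eyes.grab_frame("scene")[:,:,::-1][90:240,170:410];cv2.imwrite("pics/s4.png",cv2.resize(a,(800,500),interpolation=cv2.INTER_CUBIC))
E
```

```text
4.7833 [ 0.55847116 -0.0611661   0.10705801] [-3.14091791  0.02666809 -0.00420139] [-0.41708335  0.21089016 -0.20763019] [ 0.17  0.47 -0.22  1.94  0.15  0.75 -1.72]
```

View pics/s4.png

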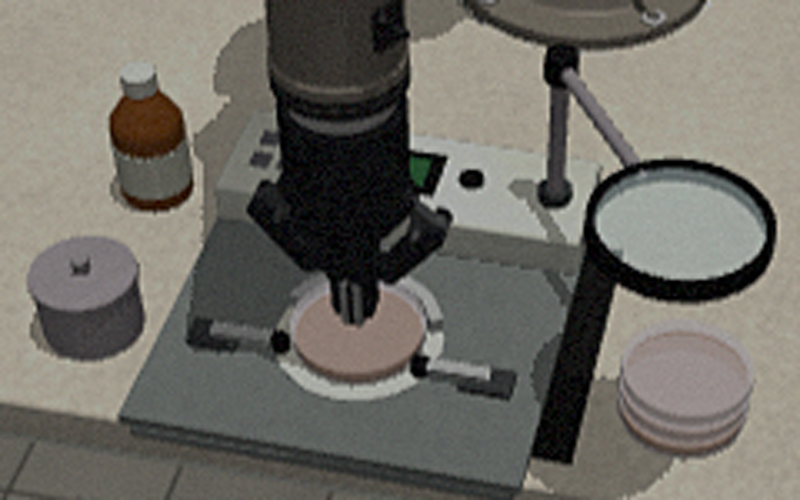

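The shut fingertips are over the dish, tip at about (355,320). I lower them slowly, watching the force.

Emit:
step_arm([
  [0,0,-0.004,0,0,0],
  [0,0,-0.008,0,0,0],
  [0,0,-0.012,0,0,0],
  [0,0,-0.015,0,0,0],
  [0,0,-0.017,0,0,0],
])

```text
clock: 5.25
tcp_pos: [0.557, -0.0627, 0.095]
orientation: [-3.141, 0.03, 0.001]
contact_force: [0.1, -0.8, 0.7]
grip_width: -0.0002
gripper_force: 0.0
```

Emit:
step_arm([
  [0,0,-0.001,0,0,0],
  [0,0,-0.002,0,0,0],
  [0,0,-0.003,0,0,0],
  [0,0,-0.003,0,0,0],
  [0,0,-0.003,0,0,0],
])

```text
clock: 5.67
tcp_pos: [0.5571, -0.0627, 0.0943]
orientation: [3.141, -0.03, -0.0]
contact_force: [-3.7, 0.7, 7.9]
grip_width: -0.0001
gripper_force: 4.1
```

Emit:
step_arm([
  [0,0,-0.0005,0,0,0],
  [0,0,-0.0005,0,0,0],
  [0,0,-0.0005,0,0,0],
])

```text
clock: 5.92
tcp_pos: [0.5571, -0.0627, 0.0943]
orientation: [3.141, -0.03, -0.0]
contact_force: [-3.6, 0.1, 11.1]
grip_width: 0.0001
gripper_force: 5.5
```

Emit:
step_arm([
  [0.002,0,0,0,0,0],
  [0.004,0,0,0,0,0],
  [0.006,0,0,0,0,0],
  [0.008,0,0,0,0,0],
  [0.01,0,0,0,0,0],
])

```text
clock: 6.33
tcp_pos: [0.5613, -0.0628, 0.0942]
orientation: [3.141, -0.031, -0.006]
contact_force: [-9.2, 0.3, 17.0]
grip_width: 0.0002
gripper_force: 8.6
```

Emit:
step_arm([
  [0.003,0,0,0,0,0],
  [0.006,0,0,0,0,0],
  [0.009,0,0,0,0,0],
  [0.012,0,0,0,0,0],
  [0.015,0,0,0,0,0],
])

```text
clock: 6.75
tcp_pos: [0.5707, -0.0629, 0.0943]
orientation: [3.141, -0.031, -0.005]
contact_force: [-8.4, -0.4, 15.3]
grip_width: -0.0
gripper_force: 7.7
```

```bash
python3 - <<'E'
from h import *
o=r.get_obs();print(o["clock"],o["tcp_pos"],o["contact_force"])
a=eyes.grab_frame("scene")[:,:,::-1][90:240,170:410];cv2.imwrite("pics/s5.png",cv2.resize(a,(800,500),interpolation=cv2.INTER_CUBIC))
E
```

```text
6.75 [ 0.57071053 -0.06290925  0.09425668] [-8.3766353  -0.37283715 15.32677511]
```

View pics/s5.png

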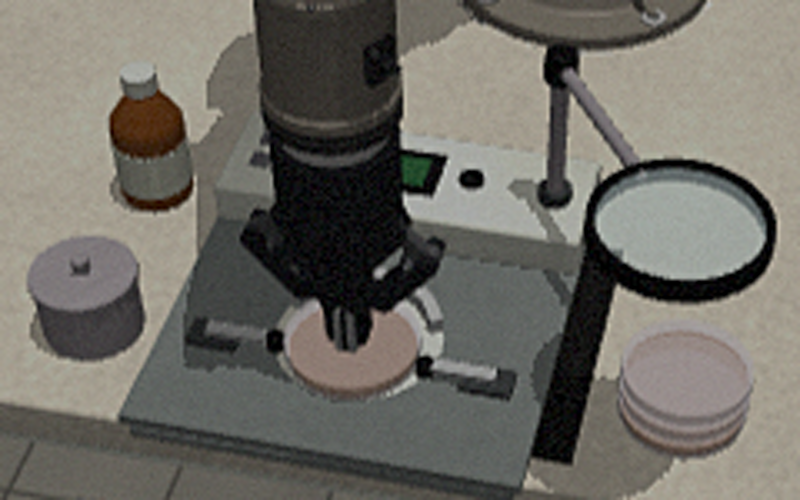

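The dish follows and sits slightly forward between the jaws. I ease the pressure a little and carry on.

Emit:
step_arm([
  [0.003,0,0.0005,0,0,0],
  [0.006,0,0.0005,0,0,0],
  [0.01,0,0.0005,0,0,0],
  [0.014,0,0.0005,0,0,0],
  [0.018,0,0.0005,0,0,0],
])

```text
clock: 7.22
tcp_pos: [0.5821, -0.0629, 0.0943]
orientation: [3.141, -0.031, -0.003]
contact_force: [-4.9, -0.5, 10.0]
grip_width: -0.0002
gripper_force: 5.1
```

Emit:
step_arm([
  [0.004,0,0,0,0,0],
  [0.008,0,0,0,0,0],
  [0.012,0,0,0,0,0],
  [0.016,0,0,0,0,0],
  [0.02,0,0,0,0,0],
])

```text
clock: 7.63
tcp_pos: [0.5949, -0.0629, 0.0943]
orientation: [3.141, -0.031, -0.001]
contact_force: [-3.0, -0.5, 7.9]
grip_width: 0.0001
gripper_force: 3.8
```

Emit:
step_arm([
  [0.005,0,0,0,0,0],
  [0.01,0,0,0,0,0],
  [0.015,0,0,0,0,0],
  [0.02,0,0,0,0,0],
  [0.025,-0.001,0,0,0,0],
])

```text
clock: 8.05
tcp_pos: [0.6101, -0.0632, 0.0943]
orientation: [3.141, -0.03, 0.0]
contact_force: [-2.8, 0.2, 6.9]
grip_width: 0.0001
gripper_force: 3.6
```

Emit:
step_arm([
  [0.005,0,0,0,0,0],
  [0.01,0,0,0,0,0],
  [0.014,0,0,0,0,0],
  [0.018,0,0,0,0,0],
  [0.018,0,0,0,0,0],
])

```text
clock: 8.47
tcp_pos: [0.6215, -0.0633, 0.0943]
orientation: [3.141, -0.03, 0.001]
contact_force: [-1.6, 0.1, 6.1]
grip_width: -0.0
gripper_force: 2.9
```

Emit:
step_arm([
  [0,0,0.01,0,0,0],
  [0,0,0.03,0,0,0],
  [0,0,0.05,0,0,0],
  [-0.05,0,0.05,0,0,0],
  [-0.1,0,0.05,0,0,0],
])

```text
clock: 8.88
tcp_pos: [0.5624, -0.063, 0.1256]
orientation: [-3.141, 0.03, -0.007]
contact_force: [-0.7, -1.1, -0.4]
grip_width: 0.0003
gripper_force: 0.0
```

```bash
python3 - <<'E'
from h import *
o=r.get_obs();print(o["clock"],o["tcp_pos"],o["contact_force"])
a=eyes.grab_frame("scene")[:,:,::-1][90:240,170:410];cv2.imwrite("pics/s6.png",cv2.resize(a,(800,500),interpolation=cv2.INTER_CUBIC))
E
```

```text
8.8833 [ 0.56238315 -0.06299625  0.12557409] [-0.67640515 -1.05578321 -0.38223361]
```

View pics/s6.png

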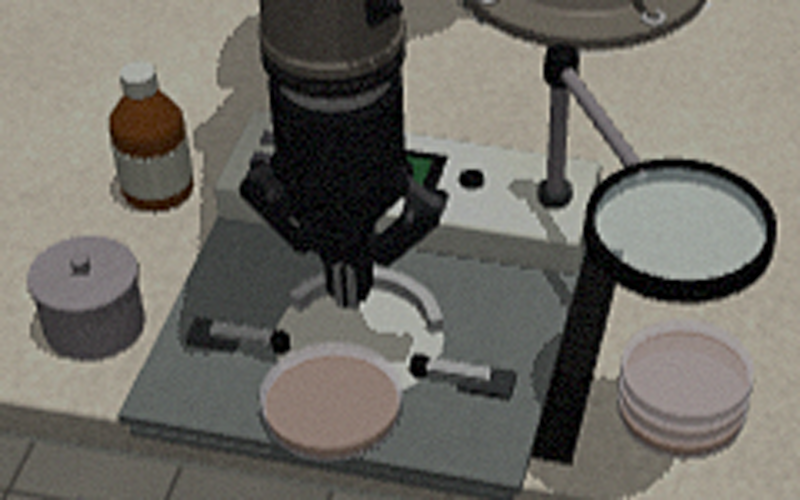

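The dish is free of the jaws at about (331,395), near the lip. I check its position before pushing from behind with the fingers half open.

```bash
python3 - <<'E'
from h import *
print(ray("scene",np.array([331,395])*.3+[169.7,89.7],.0803))
E
```

```text
[ 0.61754422 -0.0615119   0.0803    ]
```

Emit:
step_arm([
  [-0.029,0,0,0,0,0],
  [-0.029,0,0,0,0,0],
  [-0.029,0,0,0,0,0],
  [-0.029,0,0,0,0,0],
  [-0.029,0,0,0,0,0],
], jaw=0.53)

```text
clock: 9.35
tcp_pos: [0.5448, -0.0632, 0.124]
orientation: [-3.141, 0.03, -0.002]
contact_force: [0.1, 0.1, -1.4]
grip_width: 0.0403
gripper_force: 0.0
```

Emit:
step_arm([
  [0,0,-0.015,0,0,0],
  [0,0,-0.03,0,0,0],
  [0,0,-0.045,0,0,0],
  [0,0,-0.055,0,0,0],
  [0,0,-0.06,0,0,0],
])

```text
clock: 9.77
tcp_pos: [0.5425, -0.0632, 0.0857]
orientation: [-3.141, 0.03, 0.004]
contact_force: [0.6, 0.1, 0.6]
grip_width: 0.0399
gripper_force: 0.0
```

Emit:
step_arm([
  [0,0,-0.003,0,0,0],
  [0,0,-0.006,0,0,0],
  [0,0,-0.009,0,0,0],
  [0,0,-0.011,0,0,0],
  [0,0,-0.011,0,0,0],
])

```text
clock: 10.18
tcp_pos: [0.5434, -0.0633, 0.0809]
orientation: [3.141, -0.03, 0.0]
contact_force: [0.5, -0.2, 0.0]
grip_width: 0.0401
gripper_force: 0.0
```

Emit:
step_arm([
  [0.006,0,0,0,0,0],
  [0.013,0,0,0,0,0],
  [0.02,0,0,0,0,0],
  [0.027,0,0,0,0,0],
  [0.035,0,0,0,0,0],
])

```text
clock: 10.6
tcp_pos: [0.565, -0.0633, 0.081]
orientation: [-3.141, 0.03, -0.0]
contact_force: [0.1, 0.2, 0.1]
grip_width: 0.04
gripper_force: 0.0
```

Emit:
step_arm([
  [0.009,0,0,0,0,0],
  [0.018,0,0,0,0,0],
  [0.028,-0.001,0,0,0,0],
  [0.038,-0.001,0,0,0,0],
  [0.05,-0.001,0,0,0,0],
])

```text
clock: 11.02
tcp_pos: [0.5949, -0.064, 0.0808]
orientation: [3.141, -0.03, -0.0]
contact_force: [-0.9, 0.4, 0.0]
grip_width: 0.0402
gripper_force: 0.2
```

Emit:
step_arm([
  [0.013,0,0,0,0,0],
  [0.027,0,0,0,0,0],
  [0.042,-0.001,0,0,0,0],
  [0.058,-0.001,0,0,0,0],
  [0.075,-0.001,0,0,0,0],
])

```text
clock: 11.43
tcp_pos: [0.6405, -0.0646, 0.0809]
orientation: [3.141, -0.03, 0.0]
contact_force: [0.2, -0.5, 0.1]
grip_width: 0.0402
gripper_force: 0.0
```

Emit:
step_arm([
  [0.015,0,0,0,0,0],
  [0.03,0,0,0,0,0],
  [0.045,0,0,0,0,0],
  [0.06,0,0,0,0,0],
  [0.07,0,0,0,0,0],
])

```text
clock: 11.85
tcp_pos: [0.6826, -0.0644, 0.0809]
orientation: [-3.141, 0.03, -0.001]
contact_force: [-0.2, 0.2, 1.2]
grip_width: 0.0404
gripper_force: 0.0
```

```bash
python3 - <<'E'
from h import *
o=r.get_obs();print(o["clock"],o["tcp_pos"],o["contact_force"])
cv2.imwrite("pics/s7.png",eyes.grab_frame("scene")[:,:,::-1])
E
```

```text
11.85 [ 0.68262421 -0.06440106  0.08091403] [-0.15126502  0.18459691  1.15671759]
```

View pics/s7.png

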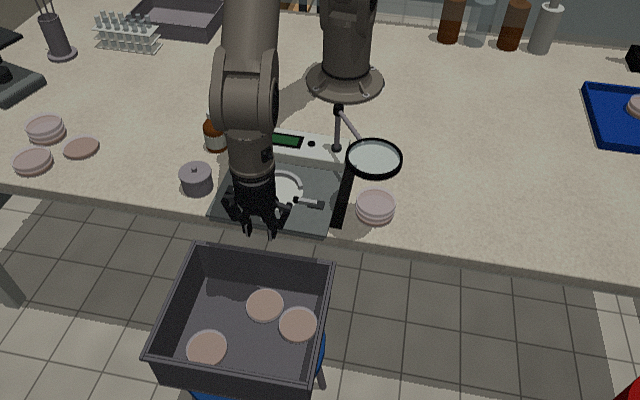

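The dish lies in the tub at (265,305), beside the two that were there before. The lens is to the side, and the stack, pot and bottle stand untouched. I lift clear and hand in.

Emit:
step_arm([
  [0,0,0.03,0,0,0],
  [0,0,0.07,0,0,0],
  [0,0,0.11,0,0,0],
  [0,0,0.14,0,0,0],
  [0,0,0.15,0,0,0],
])

```text
clock: 12.32
tcp_pos: [0.683, -0.0645, 0.1744]
orientation: [3.141, -0.03, 0.008]
contact_force: [1.0, -0.2, 0.2]
grip_width: 0.04
gripper_force: 0.0
```

Emit:
step_arm([
  [0,0,0,0,0,0],
  [0,0,0,0,0,0],
  [0,0,0,0,0,0],
  [0,0,0,0,0,0],
  [0,0,0,0,0,0],
])

```text
clock: 12.73
tcp_pos: [0.6807, -0.0644, 0.1695]
orientation: [-3.141, 0.03, 0.003]
contact_force: [0.4, -0.3, 0.2]
grip_width: 0.0403
gripper_force: 0.0
```

```bash
python3 -c "
from bench import r
print(r.get_obs()['contact_force'],r.hand_in())"
```

```text
the job is handed in; nothing more can be done
[ 0.35034113 -0.33783259  0.15094265] None
```

The job is done and handed in after about 13 s: the magnifier is swung clear to the side, the dish is in the discard tub (highest reading while dragging it about 17 N downward, roughly 19 N in all, close to the 20 N limit), and the stack, pot and bottle stand as they were.

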